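# Sweep up the spilled feed, shut the feeding box and pin it

### The arm

A 6-joint arm with a two-finger parallel gripper is mounted at the origin on the work surface. World frame = base frame: x ahead of the robot, y to its left, z up, the work surface at z = 0. Lengths are in m, angles in rad, forces in N, time in s.
With the tool pointing down it reaches from about 0.275 to 0.825 m from the base axis. Payload 4.9 kg.
Tool frame: the origin (TCP) lies at the very end of the fingers, on their centre line; the grasp point (between the pads) lies 19 mm behind it; y points along the fingers, x is the direction in which the jaws open and shut, and the axes are right-handed (so a half turn about y gives the same grasp; the last joint's range is limited). The gripper opens to 85 mm and grips with 20 to 120 N. Pads are 22 mm wide; open, the fingers measure 114 mm over their backs; the gripper's body (76 mm by 85 mm) begins 54 mm behind the grasp point. The pads swing forward as they close: fully open they stand 13 mm farther back than shut.
Start: joints at [1.124, 0.326, -0.193, 1.052, 0, 1.437], TCP at [0.169, 0.523, 0.231] pointing down, gripper open.
Joint ranges: [-2.65, 2.65], [-0.97, 1.79], [-1.3, 1.35], [-1.93, 2.1], [-1.47, 1.37], [-3.14, 3.14]. Speed limits (rad/s): [2.57, 2.57, 3.14, 3.14, 3.14, 3.14].

### API

Orientations are given as a unit quaternion [w, x, y, z].
In Python, from cell import get_state, capture, finish_job gives the robot as it stands.
- The arm moves only by the shell command python3 -m creep 'ROWS' [FORCE]. ROWS is JSON, a list of rows, each a list of 5 numbers: the shift along the tool's x, y, z in m, then the turn about the tool's y in rad, then the closure, from -1 (fully open) to 1 (shut), so that 0 is half open. A call has 1 to 20 rows; each row is the pose to reach, as a shift and turn from the pose commanded when the call began, along the tool's axes at that moment; what a row does not reach only later rows make up. A row lasts 1/8 s, in which the tool goes at most 62.5 mm and 10.7 degrees, less where a joint would pass 70% of its speed; a pose out of reach is approached as far as the arm can. A call with a gripper value outside its range is refused whole. The fingers move at their own pace and stop on an object; FORCE is the grip in N (left out, the last holds). Time passes only in rows, so rows that repeat a pose let the fingers close. It gives the time, the measured TCP pose, the force and the opening at its end, in the units of the state.
- get_state(): the state, without advancing time (a new reading comes with each control period).
- capture(name): name is "scene" or "top" or "wrist"; returns a dict with "img" (420x560x3 uint8, red, green, blue), "mtx" (3x3 intrinsics, pixels), "world_to_cam" (4x4, takes a point from world to camera coordinates); the wrist camera has in their place "mount" (4x4, takes a point from camera to tool coordinates, whose origin is the TCP and whose axes are the tool frame's). Camera axes: x right, y down, z forward; pixel columns grow to the right and rows downward; lengths in m; the calibration is good to about 2 mm. A picture is of the moment at which its call begins: read the wrist's pose just before it. There is no depth.
- finish_job(): hands the job in, once; it reports no verdict.
The state is a dict: "time_s": time; "joint_positions": joint angles; "qvel": joint speeds; "joint_efforts": joint torques, N m; "position": TCP position; "tool_rot": TCP orientation; "ft_force": force on the tool from outside, world axes, zero at the start; "wrist_torque": the same for the moment, N m; "gripper_width": opening from 0.0 (shut) to 1.0 (fully open).
Only numpy, scipy, OpenCV 4.12 (cv2) and the standard library are available. Lean on these libraries where they do the work, as an engineer would, in place of code of your own. Each camera call takes 0.05 s, during which the arm holds its last target. There are 200 camera calls.

### The job

Use the red upright-handled sweeper to sweep every spilled feed piece across the shelf and fully inside the clear feeding box, never touching the pieces with the hand itself, then swing the box's flap fully shut and put the latch pin from the wooden rack down through both latch eyes until its collar rests on the upper one. Leave the sweeper standing upright in the middle of its cork mat, and do not disturb the lamp guard, scoop, jar, bowl or hide.

Things in the scene. Friction and masses are not known exactly. Their poses are not given: they have to be found in the camera images.
- box: Clear feeding box, fixed. Origin on the shelf at the middle of its open mouth; +x level from the mouth into the box, z up, +y to the flap's hinge side. Inside 140 wide (y -70 to 70), 150 deep (x 0 to 150), no sill: the shelf is its floor. Walls 5 thick, 70 high. Roof (66 to 70 high) only from x = 50 to the back; the first 50 is open above.
- flap (a joint): Clear upright flap, 152 wide, 5 thick, 4 to 66 high; upright hinge at x = 0, y = 77 of the box frame. 0 = shut; grows to 2.4 rad as the free edge swings out (box -x) and round to box +y; at angle a it points from the hinge along box x, y (-sin a, -cos a). Light friction, stays put. Starts at 1.95 to 2.3. A steel tab with the upper eye (57 to 63 high) stands off its free edge.
- flap_edge (a point): Middle of the free edge of the flap, 35 above the shelf, 150 from the hinge.
- eye (a point): Axis of the two latch eyes, at the top face of the upper one with the flap shut, 63 above the shelf; fixed to the box at x = -22, y = -95 of its frame. Both eyes are upright 13 diameter holes that line up when the flap is fully shut. The lower is in a steel lug on the box, 44 to 50 high, x -40 to 20, y -116 to -73.
- pin_grip (a point): Latch pin, upright: middle of its black grip (14 diameter, 38 long), z up along the pin; 71 above the tip, 23 above the collar's underside. Below the grip: collar (20 diameter, 4 thick), then a steel rod 8 diameter, 48 long, with tapered end. Starts loose in a 13 hole in the end block (60 x 60 x 50 high) of the wooden rack, collar on the block; about 45 g.
- pin_tip (a point): Lower end of the latch pin's rod.
- sweeper_grip (a point): Red sweeper standing on its mat: middle of its upright handle, 100 above its underside; x forwards (sweeping way), y along the blade, z up. Handle 22 (x) by 30 (y), 34 to 126 above the underside. Blade 100 long (y), 35 high, back 15 behind and front 5 ahead of this point; at each end a wing 8 thick reaches 23 ahead: a pocket 84 wide. About 140 g.
- mat: Cork mat fixed on the shelf, 110 (x) by 160 (y), 4 thick; origin at the middle of its underside.
- rack: Wooden rack, fixed; origin on the shelf under the pin's hole. A row of four white ceramic dishes stands in its slots from y = 50 to 190 of its frame, tops 102 above the shelf.
- feed0: Feed tablet, a disc 25 across and 16 high, lying flat; origin at its centre. May be absent.
- feed1: Feed tablet, a disc 25 across and 16 high, lying flat; origin at its centre. May be absent.
- feed2: Feed tablet, a disc 25 across and 16 high, lying flat; origin at its centre. May be absent.
- feed3: Feed tablet, a disc 25 across and 16 high, lying flat; origin at its centre. May be absent.
- feed4: Feed tablet, a disc 25 across and 16 high, lying flat; origin at its centre. May be absent.
- feed5: Feed block 24 x 20 x 18 high; origin at its centre. May be absent.
- feed6: Feed block 24 x 20 x 18 high; origin at its centre. May be absent.
- feed7: Feed block 24 x 20 x 18 high; origin at its centre. May be absent.
- feed8: Feed block 24 x 20 x 18 high; origin at its centre. May be absent.
- lamp_guard: Chrome lamp guard, 100 across, 80 high, bystander; origin under its centre.
- scoop: Red plastic scoop lying near the robot, 160 long, 35 high, bystander; origin on its underside.
- jar: Lidded jar, 60 across, 85 high, bystander; origin under its centre.
- bowl: White ceramic bowl, 100 across, 40 high, bystander; origin under its centre.
- hide: Terracotta hide, 110 x 100, 57 high, bystander; origin under its centre.

How it is judged:
By the outcome, as a careful person would: the job done as asked, in the order asked, and still so for the second after the job is handed in, with the robot touching nothing.
Of feed0, feed1, feed2, feed3, feed4, feed5, feed6, feed7, feed8 only 6 to 9 are there at a start; the rules pass over those that are not, and their reading is None.
At some moment in a run one of feed0, feed1, feed2, feed3, feed4, feed5, feed6, feed7, feed8 may be knocked a few centimetres aside while the robot is not near it.
It also fails if it takes over 210 s, if anything falls off the work surface, if the arm or the gripper's body presses on something with over 40 N, if the wrist force passes 120 N, or if a joint passes its speed limit or range.

## Working session

There is one attempt and no reset: what is moved stays moved. The work goes in short steps, Python scripts to look and compute and a shell command to move; the robot and the scene stay as the last step left them, time stands still between calls to the robot, and variables do not carry over. Pictures are saved under pics/ and viewed, about 12 in all and at most 16, crops included, and the job is handed in when it is done.

```bash
ls; mkdir -p pics
cat > h.py <<'E'
import numpy as np, cv2
from cell import get_state, capture
from scipy.spatial.transform import Rotation as R
def snap(name,fn):
    s=get_state(); c=capture(name)
    if name=='wrist':
        q=s['tool_rot']; T=np.eye(4); T[:3,:3]=R.from_quat([q[1],q[2],q[3],q[0]]).as_matrix(); T[:3,3]=s['position']
        W=np.linalg.inv(T@np.array(c['mount']))
    else: W=np.array(c['world_to_cam'])
    np.savez('pics/'+fn+'.npz',img=c['img'],K=np.array(c['mtx']),W=W)
    cv2.imwrite('pics/'+fn+'.png',c['img'][:,:,::-1]); return fn
def load(fn):
    d=np.load('pics/'+fn+'.npz'); return d['img'],d['K'],d['W']
def ray(fn,u,v):
    _,K,W=load(fn); Ci=np.linalg.inv(W); d=Ci[:3,:3]@np.linalg.solve(K,[u,v,1]); return Ci[:3,3],d
def atz(fn,u,v,z):
    o,d=ray(fn,u,v); return o+d*(z-o[2])/d[2]
def tri(a,b):
    A=[];y=[]
    for fn,u,v in (a,b):
        o,d=ray(fn,u,v); d/=np.linalg.norm(d); P=np.eye(3)-np.outer(d,d); A.append(P); y.append(P@o)
    return np.linalg.lstsq(np.vstack(A),np.hstack(y),rcond=None)[0]
def proj(fn,p):
    _,K,W=load(fn); q=K@(W[:3,:3]@np.asarray(p,float)+W[:3,3]); return q[:2]/q[2]
def tool(p):
    s=get_state(); q=s['tool_rot']; return R.from_quat([q[1],q[2],q[3],q[0]]).as_matrix().T@(np.asarray(p)-s['position'])
def crop(fn,u0,v0,u1,v1,k,out):
    im=load(fn)[0][v0:v1,u0:u1,::-1]; cv2.imwrite('pics/'+out+'.png',cv2.resize(im,None,fx=k,fy=k,interpolation=cv2.INTER_CUBIC))
E
python3 - <<'E'
from h import *
for n in('scene','top'): snap(n,n+'0')
a=np.vstack([load(n)[0] for n in('top0',)])
np.set_printoptions(precision=3,suppress=True)
for n in('scene0','top0'): print(load(n)[1],load(n)[2])
s=get_state();print(s)
E
```

```text
pics
[[450.389   0.    287.745]
 [  0.    450.389 209.332]
 [  0.      0.      1.   ]] [[ 0.587  0.81  -0.011 -0.412]
 [ 0.566 -0.42  -0.71  -0.244]
 [-0.579  0.411 -0.704  1.52 ]
 [ 0.     0.     0.     1.   ]]
[[499.071   0.    283.524]
 [  0.    499.071 217.508]
 [  0.      0.      1.   ]] [[ 0.015 -1.    -0.002  0.086]
 [-0.981 -0.015 -0.195  0.592]
 [ 0.195  0.005 -0.981  1.41 ]
 [ 0.     0.     0.     1.   ]]
{'time_s': 0.1, 'joint_positions': array([ 1.124,  0.327, -0.193,  1.052, -0.   ,  1.437]), 'qvel': array([ 0.001, -0.003,  0.002,  0.002, -0.001,  0.   ]), 'joint_efforts': array([  0.001, -44.424,  26.304,   0.008,  -0.   ,  -0.   ]), 'position': array([0.169, 0.523, 0.231]), 'tool_rot': array([-0.572,  0.572,  0.416, -0.417]), 'ft_force': array([ 0.508, -0.288, -0.32 ]), 'wrist_torque': array([ 0.011, -0.011,  0.024]), 'gripper_width': 1.0005903908082165}
```

View pics/top0.png

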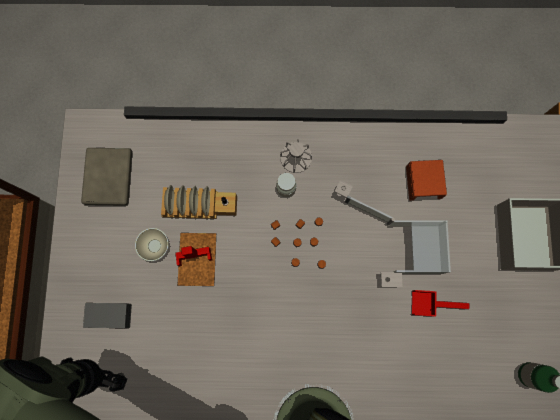

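View pics/scene0.png

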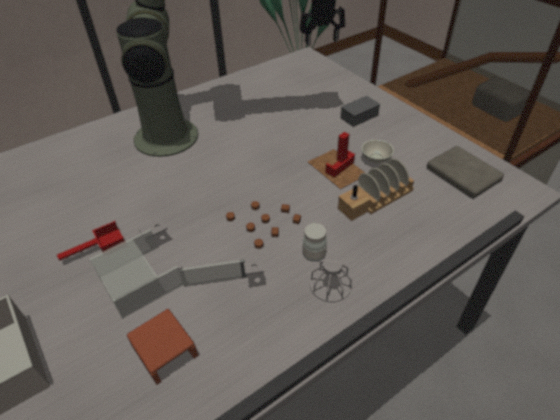

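The top view shows 8 feed pieces around (275-322, 222-265), the box mouth at x≈400, its flap out to (343,190), the rack with pin (226,203), and the sweeper on its mat (194,255). The scene view agrees. I'll enlarge both views.

Run:
```python
from h import *
crop('top0',160,170,460,300,2.6,'c1')
crop('scene0',80,120,420,320,2.35,'c2')
```

```text
(no output)
```

View pics/c1.png

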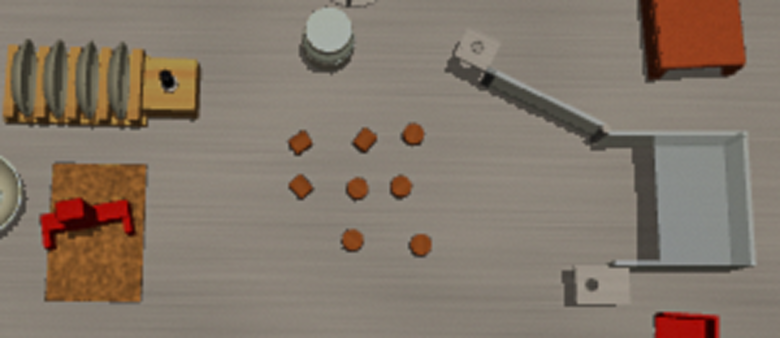

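View pics/c2.png

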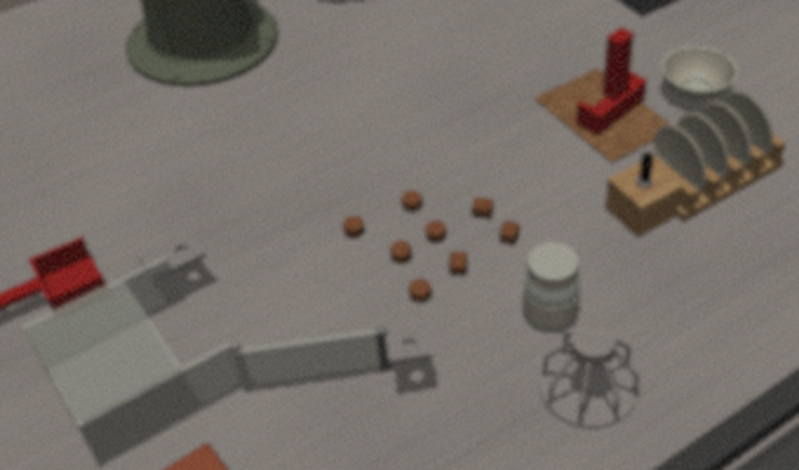

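Crop 1: handle top (70,208), wings tips (48,246),(128,232), mat corners (53,163),(147,163),(143,300),(45,300), pin top (167,78), flap eye (477,47), lower eye (592,285), hinge (603,135), plus the pieces. Crop 2 shows the same things: handle top (620,35), pin top (647,157), eye tab (417,376), lower lug (193,276).

Run:
```python
from h import *
np.set_printoptions(precision=4,suppress=True)
t=lambda u,v:('top0',160+u/2.6-.3,170+v/2.6-.3)
s=lambda u,v:('scene0',80+u/2.35-.3,120+v/2.35-.3)
print('handle',tri(t(70,208),s(620,36)))
print('pintop',tri(t(166,78),s(647,157)))
print('flap eye',tri(t(477,47),s(417,376)))
print('low eye',tri(t(592,285),s(193,276)))
print('mat',[atz(*t(*p),.004)[:2] for p in((53,163),(147,163),(143,300),(45,300))])
print('wingtips',atz(*t(48,243),.035),atz(*t(129,230),.035))
print('hinge',atz(*t(603,135),.066),'mouth near',atz(*t(612,262),.07))
print('back corners',atz(*t(747,133),.07),atz(*t(753,265),.07))
P=[(300,142),(365,139),(413,133),(301,186),(357,188),(401,186),(352,240),(420,244)]
for p in P: print(atz(*t(*p),.012)[:2])
print('jar',atz(*t(330,30),.085),tri(t(330,30),s(554,255)))
print('rackhole',atz(*t(166,90),.05))
```

```text
handle [0.4819 0.3604 0.1298]
pintop [0.6353 0.2701 0.0892]
flap eye [ 0.6933 -0.0841  0.0243]
low eye [ 0.42   -0.2101  0.0125]
mat [array([0.5511, 0.4086]), array([0.5527, 0.2988]), array([0.3939, 0.2968]), array([0.3922, 0.4089])]
wingtips [0.4543 0.4025 0.035 ] [0.4704 0.3116 0.035 ]
hinge [ 0.5819 -0.2208  0.066 ] mouth near [ 0.4392 -0.226   0.07  ]
back corners [ 0.5858 -0.3811  0.07  ] [ 0.4383 -0.3806  0.07  ]
[0.5788 0.1205]
[0.5835 0.0448]
[ 0.5914 -0.011 ]
[0.5271 0.1184]
[0.5257 0.0536]
[0.5288 0.0027]
[0.4654 0.0587]
[ 0.462  -0.0193]
jar [0.6941 0.0875 0.085 ] [0.693  0.0888 0.0922]
rackhole [0.63   0.2741 0.05  ]
```

```bash
cat >> h.py <<'E'
def plan(*pts):
    s=get_state(); q=s['tool_rot']; M=R.from_quat([q[1],q[2],q[3],q[0]]).as_matrix()
    y0=np.degrees(np.arctan2(M[1,0],M[0,0])); print('yaw',y0.round(2),'pos',s['position'].round(4),'tooly',M[:,1].round(3),'j',s['joint_positions'].round(2),'t',s['time_s'])
    for p in pts:
        d=M.T@(np.array(p[:3])-s['position']); a=-np.radians((p[3]-y0+180)%360-180); print(d.round(4),round(a,3))
E
python3 - <<'E'
from h import *
plan((.482,.36,.2,100),(.482,.36,.2,-80),(.482,.36,.085,100))
E
```

```text
yaw 72.08 pos [0.169  0.5229 0.2306] tooly [-0.001 -0.001 -1.   ] j [ 1.12  0.33 -0.19  1.05 -0.    1.44] t 0.1
[-0.0586  0.0306 -0.3479] -0.487
[-0.0586  0.0306 -0.3479] 2.654
[-0.0584  0.1456 -0.3479] -0.487
```

```bash
python3 -m creep '[[-0.058,0.02,-0.348,-0.487,-1],[-0.058,0.02,-0.348,-0.487,-1],[-0.058,0.02,-0.348,-0.487,-1],[-0.058,0.02,-0.348,-0.487,-1],[-0.058,0.02,-0.348,-0.487,-1],[-0.058,0.02,-0.348,-0.487,-1],[-0.058,0.02,-0.348,-0.487,-1],[-0.058,0.02,-0.348,-0.487,-1],[-0.058,0.02,-0.348,-0.487,-1],[-0.058,0.02,-0.348,-0.487,-1]]' 40
python3 - <<'E'
from h import *
snap('wrist','w1'); plan((.482,.36,.085,100))
E
```

```text
time_s: 1.35
position: [0.4814, 0.3619, 0.2115]
tool_rot: [-0.454, 0.454, 0.542, -0.542]
ft_force: [-0.0, 0.1, -0.8]
gripper_width: 0.998
yaw 100.08 pos [0.4816 0.3618 0.2115] tooly [ 0.  0. -1.] j [ 0.52  0.44 -0.08  1.05  0.    0.35] t 1.4
[-0.0019  0.1265 -0.    ] 0.001
```

View pics/w1.png

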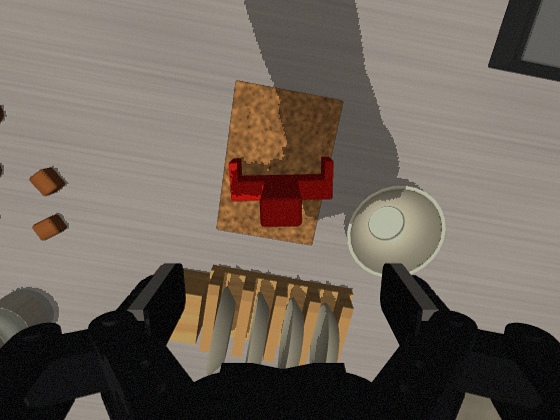

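The handle's top face is about (260-302, 198-226) and the blade lies level in the image, so the jaws are aligned.

Run:
```python
from h import *
for p in((281,226),(281,198),(260,212),(302,212)): print(atz('w1',*p,.13))
# two-view height of the handle's top centre
print(tri(('w1',281,212),('top0',160+70/2.6-.3,170+208/2.6-.3)))
```

```text
[0.4872854  0.36229687 0.13      ]
[0.46695706 0.35871747 0.13      ]
[0.47957962 0.34589572 0.13      ]
[0.47441319 0.37507625 0.13      ]
[0.48305503 0.36259187 0.11397712]
```

```bash
python3 -m creep '[[-0.001,0.06,0.004,0,-1],[-0.001,0.1,0.004,0,-1],[-0.001,0.126,0.004,0,-1],[-0.001,0.126,0.004,0,-1],[-0.001,0.126,0.004,0,0.8],[-0.001,0.126,0.004,0,1],[-0.001,0.126,0.004,0,1],[-0.001,0.126,0.004,0,1],[-0.001,0.126,0.004,0,1],[-0.001,0.126,0.004,0,1],[-0.001,0.126,0.004,0,1],[-0.001,0.126,0.004,0,1]]' 60
python3 - <<'E'
from h import *
plan((.48,.34,.135,100),(.48,.2,.135,180),(.598,.18,.135,180),(.598,.18,.083,180))
E
```

```text
time_s: 2.9
position: [0.4795, 0.3599, 0.0865]
tool_rot: [-0.454, 0.455, 0.542, -0.541]
ft_force: [-0.8, 0.4, 5.6]
gripper_width: 0.343
yaw 99.98 pos [0.4795 0.3599 0.0865] tooly [ 0.002  0.001 -1.   ] j [ 0.52  0.54 -0.25  0.77 -0.    0.35] t 2.9
[-0.0196 -0.0485  0.0029] -0.0
[-0.1575 -0.0486  0.0272] -1.397
[-0.1977 -0.0484 -0.0856] -1.397
[-0.1977  0.0036 -0.0855] -1.397
```

```bash
python3 -m creep '[[0,-0.03,0,0,1],[0,-0.05,0,0,1],[-0.06,-0.05,0.01,-0.2,1],[-0.1,-0.05,0.02,-0.4,1],[-0.13,-0.05,0.025,-0.6,1],[-0.158,-0.05,0.027,-0.75,1],[-0.158,-0.05,0.027,-0.93,1],[-0.158,-0.05,0.027,-1.1,1],[-0.165,-0.05,0,-1.25,1],[-0.18,-0.05,-0.04,-1.397,1],[-0.198,-0.05,-0.085,-1.397,1],[-0.198,-0.05,-0.085,-1.397,1],[-0.198,-0.05,-0.085,-1.397,1],[-0.198,-0.05,-0.085,-1.397,1]]'
python3 - <<'E'
from h import *
snap('wrist','w2');snap('top','t2');plan((.598,.18,.0845,180),(.598,-.05,.0845,180),(.525,-.16,.0845,180),(.525,-.26,.0845,180))
E
```

```text
time_s: 4.65
position: [0.5954, 0.1793, 0.1351]
tool_rot: [0.0, 0.001, -0.707, 0.707]
ft_force: [0.7, -0.1, -1.0]
gripper_width: 0.343
yaw -179.93 pos [0.5958 0.1795 0.1354] tooly [-0. -0. -1.] j [ 0.17  0.53 -0.13  0.91  0.   -1.4 ] t 4.75
[-0.0022  0.0509 -0.0005] 0.001
[-0.0019  0.0509  0.2295] 0.001
[0.0712 0.051  0.3394] 0.001
[0.0713 0.051  0.4394] 0.001
```

View pics/w2.png

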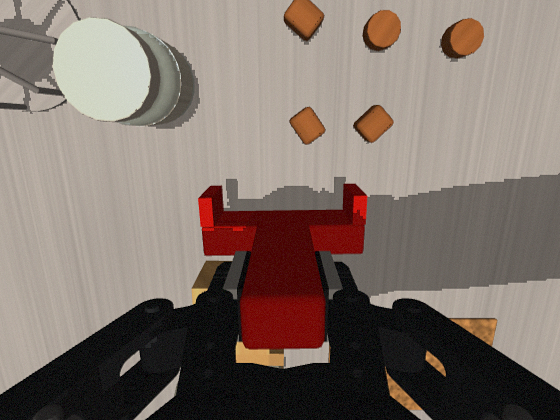

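```bash
python3 -m creep '[[-0.004,0,0,0,1],[-0.005,0.03,0,0,1],[-0.005,0.05,0,0,1],[-0.005,0.051,0,0,1],[-0.005,0.051,0.02,0,1],[-0.005,0.051,0.04,0,1],[-0.005,0.051,0.06,0,1],[-0.005,0.051,0.08,0,1],[-0.005,0.051,0.1,0,1],[-0.005,0.051,0.12,0,1],[-0.005,0.051,0.14,0,1],[-0.005,0.051,0.16,0,1],[-0.005,0.051,0.18,0,1],[-0.005,0.051,0.2,0,1],[-0.005,0.051,0.22,0,1],[-0.005,0.051,0.23,0,1],[-0.005,0.051,0.23,0,1]]'
python3 - <<'E'
from h import *
snap('wrist','w3');plan((.525,-.16,.0845,180),(.525,-.26,.0845,180))
E
```

```text
time_s: 6.88
position: [0.6019, -0.0517, 0.0843]
tool_rot: [-0.0, 0.0, 0.707, -0.707]
ft_force: [-0.5, 0.1, -0.8]
gripper_width: 0.341
yaw -180.0 pos [ 0.6019 -0.051   0.0843] tooly [ 0.  0. -1.] j [-0.21  0.55 -0.24  0.78  0.   -1.78] t 6.925
[ 0.0769 -0.0003  0.109 ] 0.0
[ 0.0769 -0.0003  0.209 ] 0.0
```

View pics/w3.png

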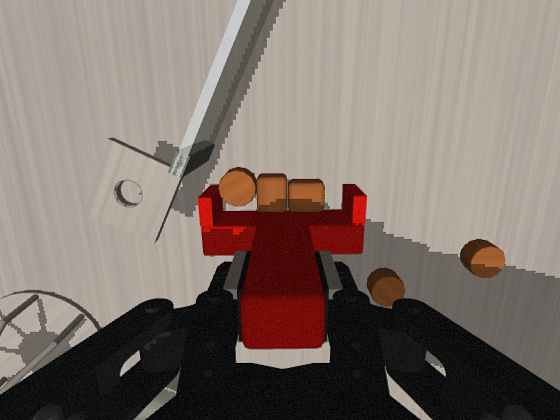

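```bash
python3 -m creep '[[0.015,0,0.015,0,1],[0.03,0,0.032,0,1],[0.044,0,0.05,0,1],[0.057,0,0.068,0,1],[0.068,0,0.085,0,1],[0.077,0,0.1,0,1],[0.081,0,0.115,0,1],[0.082,0,0.13,0,1],[0.082,0,0.145,0,1],[0.082,0,0.16,0,1],[0.082,0,0.175,0,1],[0.082,0,0.185,0,1],[0.082,0,0.195,0,1],[0.082,0,0.202,0,1],[0.082,0,0.202,0,1]]'
python3 - <<'E'
from h import *
snap('wrist','w4');plan((.525,.18,.13,180))
E
```

```text
time_s: 8.8
position: [0.52, -0.2534, 0.0843]
tool_rot: [-0.0, -0.0, -0.707, 0.707]
ft_force: [-0.0, -0.4, -0.7]
gripper_width: 0.347
yaw -179.98 pos [ 0.5199 -0.2529  0.0842] tooly [-0.  0. -1.] j [-0.58  0.51 -0.31  0.75  0.   -2.15] t 8.85
[-0.0052 -0.0457 -0.4329] 0.0
```

View pics/w4.png

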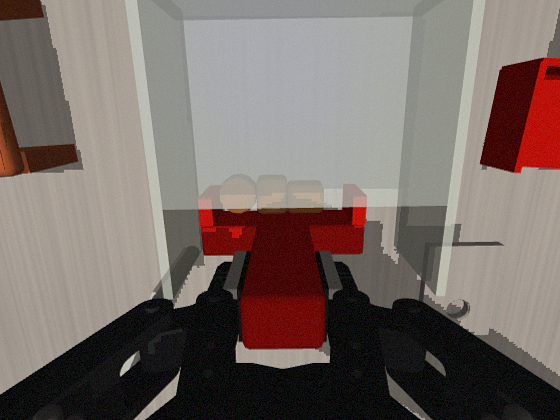

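Three pieces are inside the box, at (238,193), (272,193) and (306,195), ahead of the blade. Lane two is next.

```bash
python3 -m creep '[[0,0,-0.03,0,1],[0,0,-0.06,0,1],[0,0,-0.09,0,1],[0,-0.03,-0.1,0,1],[0,-0.05,-0.11,0,1],[-0.015,-0.05,-0.16,0,1],[-0.015,-0.05,-0.21,0,1],[-0.015,-0.05,-0.26,0,1],[-0.015,-0.05,-0.31,0,1],[-0.015,-0.05,-0.36,0,1],[-0.015,-0.05,-0.41,0,1],[-0.015,-0.05,-0.433,0,1],[-0.015,-0.05,-0.433,0,1],[-0.015,-0.05,-0.433,0,1]]'
python3 - <<'E'
from h import *
snap('wrist','w5');plan((.535,.18,.084,180),(.535,-.05,.084,180),(.515,-.12,.084,180),(.515,-.255,.084,180))
E
```

```text
time_s: 10.6
position: [0.5344, 0.1797, 0.1342]
tool_rot: [-0.0, 0.0, -0.707, 0.707]
ft_force: [-0.2, -0.4, -1.2]
gripper_width: 0.342
yaw 179.98 pos [0.5346 0.1794 0.1342] tooly [-0. -0. -1.] j [ 0.19  0.43 -0.3   0.84 -0.   -1.38] t 10.65
[-0.0004  0.0502 -0.0006] -0.0
[-0.0005  0.0503  0.2294] -0.0
[0.0195 0.0504 0.2994] -0.0
[0.0194 0.0504 0.4344] -0.0
```

View pics/w5.png

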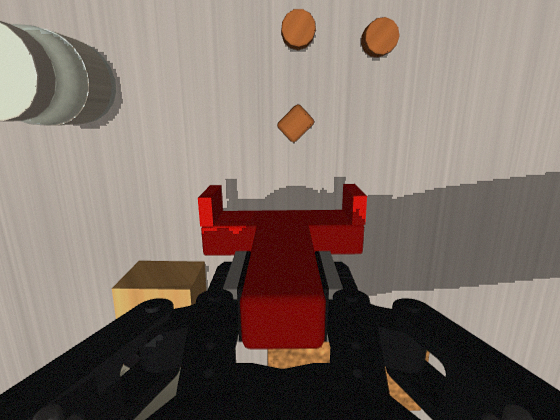

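The lane-two block is at (296,123) and the next tablet at (299,28), both within the pocket. The lane-three tablet at (381,36) is clear of the wing.

```bash
python3 -m creep '[[0,0.03,0,0,1],[0,0.05,0,0,1],[0,0.05,0,0,1],[0,0.05,0.02,0,1],[0,0.05,0.04,0,1],[0,0.05,0.06,0,1],[0,0.05,0.08,0,1],[0,0.05,0.1,0,1],[0,0.05,0.12,0,1],[0,0.05,0.14,0,1],[0,0.05,0.16,0,1],[0,0.05,0.18,0,1],[0,0.05,0.2,0,1],[0,0.05,0.22,0,1],[0,0.05,0.235,0,1],[0.006,0.05,0.25,0,1],[0.013,0.05,0.27,0,1],[0.018,0.05,0.29,0,1],[0.02,0.05,0.31,0,1],[0.02,0.05,0.31,0,1]]'; python3 -m creep '[[0,0,0.015,0,1],[0,0,0.03,0,1],[0,0,0.045,0,1],[0,0,0.06,0,1],[0,0,0.075,0,1],[0,0,0.09,0,1],[0,0,0.1,0,1],[0,0,0.11,0,1],[0,0,0.118,0,1],[0,0,0.124,0,1],[0,0,0.124,0,1]]'
python3 - <<'E'
from h import *
snap('wrist','w6');snap('top','t6');plan((.46,.15,.134,180))
E
```

```text
time_s: 13.15
position: [0.5149, -0.1315, 0.0844]
tool_rot: [0.0, -0.001, -0.707, 0.707]
ft_force: [0.5, 0.7, -1.0]
gripper_width: 0.346
time_s: 14.52
position: [0.515, -0.2544, 0.0843]
tool_rot: [-0.0, -0.0, -0.707, 0.707]
ft_force: [0.3, 0.2, -1.3]
gripper_width: 0.342
yaw -179.97 pos [ 0.5149 -0.2538  0.0843] tooly [-0.  0. -1.] j [-0.59  0.51 -0.32  0.74 -0.   -2.16] t 14.625
[ 0.0547 -0.0497 -0.4038] 0.001
```

View pics/w6.png

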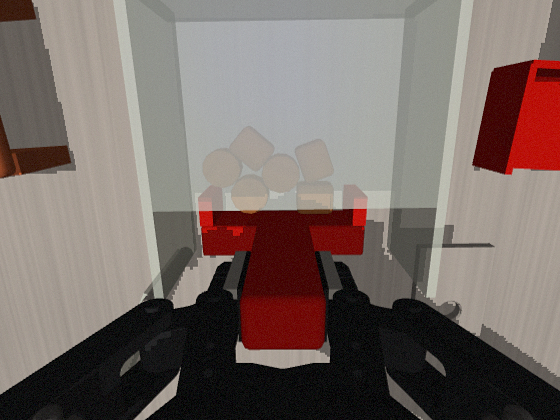

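Six pieces are inside the box. I'll locate the remaining two in the top image with code.

```bash
python3 -m creep '[[0,0,-0.03,0,1],[0,0,-0.06,0,1],[0,0,-0.09,0,1],[0,-0.03,-0.1,0,1],[0,-0.05,-0.11,0,1],[0.02,-0.05,-0.16,0,1],[0.04,-0.05,-0.21,0,1],[0.04,-0.05,-0.26,0,1],[0.04,-0.05,-0.31,0,1],[0.04,-0.05,-0.36,0,1],[0.04,-0.05,-0.4,0,1],[0.04,-0.05,-0.404,0,1],[0.04,-0.05,-0.404,0,1]]'
cat >> h.py <<'E'
def feeds(fn,z=.012):
    im=load(fn)[0]; h=cv2.cvtColor(im,cv2.COLOR_RGB2HSV); m=cv2.inRange(h,(5,110,60),(14,255,255))
    n,_,st,c=cv2.connectedComponentsWithStats(m)
    for i in range(1,n):
        if 20<st[i,4]<2500: print(c[i].round(1),st[i,4],atz(fn,*c[i],z)[:2].round(4))
E
python3 - <<'E'
from h import *
snap('top','t7');feeds('t7');plan((.475,.15,.084,180),(.475,-.07,.084,180),(.51,-.14,.084,180))
E
```

```text
time_s: 16.25
position: [0.4745, 0.1501, 0.1343]
tool_rot: [-0.0, 0.001, -0.707, 0.707]
ft_force: [0.5, -0.0, -0.7]
gripper_width: 0.349
[427.6 177.9] 1215 [ 0.7314 -0.347 ]
[  7.2 256. ] 1380 [0.4706 0.9207]
[ 20.6 281.3] 831 [0.3959 0.8717]
[ 20.2 209.3] 22 [0.6139 0.8985]
[407.2 239.5] 111 [ 0.5383 -0.2777]
[189.2 234.5] 41 [0.5436 0.3789]
[203.2 240.1] 36 [0.5272 0.3358]
[193.4 255.8] 94 [0.4794 0.363 ]
[404.6 253.4] 47 [ 0.496  -0.2684]
[210.8 266. ] 73 [0.4497 0.3095]
[295.2 261.8] 52 [0.4659 0.0583]
[179.7 268.7] 24 [0.4404 0.402 ]
[321.5 263.6] 53 [ 0.4619 -0.0199]
[186.8 278. ] 118 [0.413  0.3793]
[208.6 280.8] 37 [0.4057 0.3144]
[  1.9 365. ] 118 [0.1565 0.897 ]
yaw -179.99 pos [0.4746 0.1495 0.1342] tooly [-0.    -0.001 -1.   ] j [ 0.16  0.32 -0.47  0.78 -0.   -1.41] t 16.3
[-0.0004  0.0502 -0.0005] 0.0
[-0.0004  0.0504  0.2195] 0.0
[-0.0353  0.0504  0.2895] 0.0
```

```bash
python3 -m creep '[[0,0.03,0,0,1],[0,0.05,0,0,1],[0,0.05,0,0,1],[0,0.05,0.02,0,1],[0,0.05,0.04,0,1],[0,0.05,0.06,0,1],[0,0.05,0.08,0,1],[0,0.05,0.1,0,1],[0,0.05,0.12,0,1],[0,0.05,0.14,0,1],[0,0.05,0.16,0,1],[0,0.05,0.18,0,1],[-0.002,0.05,0.195,0,1],[-0.01,0.05,0.21,0,1],[-0.018,0.05,0.225,0,1],[-0.026,0.05,0.24,0,1],[-0.033,0.05,0.255,0,1],[-0.035,0.05,0.27,0,1],[-0.035,0.05,0.28,0,1],[-0.035,0.05,0.28,0,1]]'; python3 -m creep '[[0,0,0.015,0,1],[0,0,0.03,0,1],[0,0,0.045,0,1],[0,0,0.06,0,1],[0,0,0.075,0,1],[0,0,0.09,0,1],[0,0,0.1,0,1],[0,0,0.11,0,1],[0,0,0.118,0,1],[0,0,0.125,0,1],[0,0,0.125,0,1]]'
python3 - <<'E'
from h import *
snap('wrist','w8');snap('top','t8');feeds('t8');plan((.482,.36,.2,100))
E
```

```text
time_s: 18.8
position: [0.5097, -0.1306, 0.0842]
tool_rot: [-0.0, 0.0, 0.707, -0.707]
ft_force: [0.9, -0.9, -1.3]
gripper_width: 0.341
time_s: 20.18
position: [0.5101, -0.2554, 0.0843]
tool_rot: [-0.0, -0.0, -0.707, 0.707]
ft_force: [-0.3, -0.3, -1.3]
gripper_width: 0.347
[426.8 177.1] 1162 [ 0.7336 -0.3445]
[  6.8 247.8] 1134 [0.495  0.9249]
[ 18.5 299.6] 1079 [0.3423 0.8715]
[189.3 233.8] 24 [0.546  0.3788]
[210.2 257.1] 31 [0.4764 0.3126]
[211.4 269.2] 21 [0.4401 0.3075]
[200.1 274.4] 24 [0.4242 0.3404]
[ 11.3 279.1] 27 [0.402 0.9  ]
[180.  279.7] 27 [0.4078 0.3992]
[  5.5 338. ] 21 [0.2321 0.8961]
[  1.9 365.6] 64 [0.1548 0.8969]
yaw -179.97 pos [ 0.5099 -0.2548  0.0843] tooly [-0.  0. -1.] j [-0.59  0.5  -0.33  0.74  0.   -2.16] t 20.275
[ 0.0276 -0.1157 -0.6148] 1.397
```

View pics/w8.png

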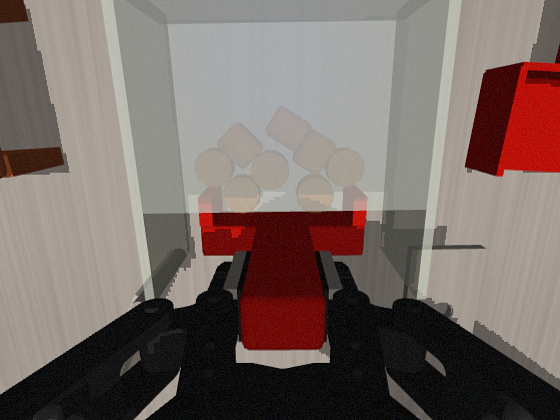

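All eight pieces are inside. I'll take the sweeper back to the mat centre (0.4725, 0.353).

```bash
python3 -m creep '[[0,0,-0.03,0,1],[0,0,-0.06,0,1],[0,0,-0.09,0,1],[0,-0.03,-0.1,0,1],[0,-0.06,-0.12,0,1],[0.02,-0.06,-0.18,0,1],[0.037,-0.06,-0.24,0,1],[0.037,-0.06,-0.3,0,1],[0.037,-0.06,-0.36,0,1],[0.037,-0.06,-0.42,0,1],[0.037,-0.06,-0.48,0,1],[0.037,-0.06,-0.54,0,1],[0.037,-0.06,-0.59,0,1],[0.037,-0.06,-0.612,0,1],[0.037,-0.06,-0.612,0,1],[0.037,-0.03,-0.612,0,1],[0.037,-0.012,-0.612,0,1],[0.037,-0.012,-0.612,0,1]]'
python3 - <<'E'
from h import *
snap('wrist','w9');plan((.4725,.357,.0865,180))
E
```

```text
time_s: 22.52
position: [0.4716, 0.3546, 0.0949]
tool_rot: [0.002, 0.001, -0.706, 0.708]
ft_force: [-0.2, 1.0, -0.5]
gripper_width: 0.347
yaw 179.92 pos [0.4724 0.3554 0.0961] tooly [-0.001 -0.001 -1.   ] j [ 0.52  0.52 -0.26  0.79 -0.   -1.05] t 22.575
[-0.0001  0.0096 -0.0017] -0.001
```

View pics/w9.png

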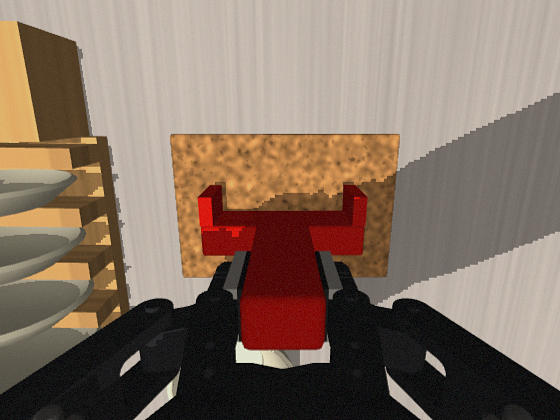

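Laterally centred: mat 171-400, sweeper 200-367. I'll check fore-aft numerically from the mat edges at rows 134 and 276, then lower.

```bash
python3 - <<'E'
from h import *
for p in((285,134),(285,276),(171,134),(400,134)): print(atz('w9',*p,.004))
print('wingtip top',atz('w9',210,187,.045),'back bottom',atz('w9',232,255,.013))
E
python3 -m creep '[[0,0.004,0,0,1],[0,0.008,0,0,1],[0,0.01,0,0,1],[0,0.01,0,0,1]]'
```

```text
[0.46772502 0.2983649  0.004     ]
[0.46772851 0.40654543 0.004     ]
[0.54610178 0.29816876 0.004     ]
[0.38839871 0.29856341 0.004     ]
wingtip top [0.51271015 0.3264492  0.045     ] back bottom [0.50675735 0.38458175 0.013     ]
time_s: 23.08
position: [0.4726, 0.3571, 0.0862]
tool_rot: [-0.0, 0.0, -0.707, 0.707]
ft_force: [-0.4, -0.3, -0.4]
gripper_width: 0.341
```

```bash
python3 -m creep '[[0.002,0,0,0,1],[0.002,0.001,0,0,1],[0.002,0.001,0,0,1],[0.002,0.001,0,0,0.3],[0.002,0.001,0,0,-1],[0.002,0.001,0,0,-1],[0.002,0.001,0,0,-1],[0.002,0.001,0,0,-1],[0.002,-0.05,0,0,-1],[0.002,-0.1,0,0,-1],[0.002,-0.15,0,0,-1],[0.002,-0.15,0,0,-1]]'
python3 - <<'E'
from h import *
snap('wrist','w10');snap('top','t10');feeds('t10');plan()
E
```

```text
time_s: 24.58
position: [0.4731, 0.3585, 0.2411]
tool_rot: [0.003, 0.003, 0.709, -0.706]
ft_force: [0.3, -0.7, 0.1]
gripper_width: 1.003
[427.6 177.9] 1219 [ 0.7312 -0.3469]
[  7.5 246.9] 1249 [0.4978 0.9232]
[ 20.2 284.6] 883 [0.3861 0.8717]
[ 19.1 207.8] 21 [0.6185 0.9025]
[407.4 239. ] 101 [ 0.5398 -0.2784]
[207.2 234.4] 32 [0.5447 0.3248]
[188.1 248.4] 151 [0.5013 0.3802]
[210.3 265.9] 137 [0.45   0.3111]
[407.3 257. ] 80 [ 0.4855 -0.2762]
[197.1 278.3] 112 [0.4127 0.3488]
[  4.6 330.7] 81 [0.2525 0.9013]
[  2.  355.8] 115 [0.1821 0.9002]
[  0.6 384.7] 21 [0.1025 0.8941]
yaw -179.98 pos [0.4708 0.3571 0.2365] tooly [ 0.001  0.    -1.   ] j [ 0.52  0.4  -0.07  1.1  -0.   -1.05] t 24.675
```

View pics/w10.png

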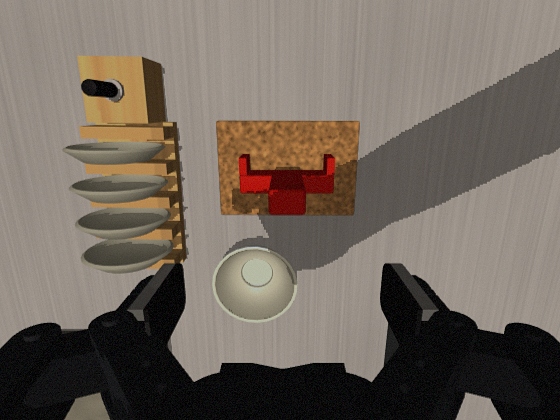

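The sweeper stands upright near the mat centre (mat 217-360 × 121-215, sweeper 240-335 × 155-212); the pin is at (117,91) on its block. Next is the flap geometry.

Run:
```python
from h import *
np.set_printoptions(precision=4,suppress=True)
t=lambda u,v,z:atz('top0',160+u/2.6-.3,170+v/2.6-.3,z)[:2]
e=t(477,47,.063); fe=t(488,80,.066); hg=t(603,135,.066); le=t(592,285,.05)
print('eye',e,'edge',fe,'hinge',hg,'low eye',le,'lug corners',t(577,264,.05),t(630,264,.05),t(577,305,.05),t(630,303,.05))
H=np.array([.5875,-.226])
v=e-H; print(np.linalg.norm(v),'exp',np.hypot(.172,.022))
ang=np.arctan2(v[1],-v[0])-0; a0=ang+np.arctan2(.022,.172); print('a0 via eye',a0,'via edge',np.arctan2((fe-H)[1],-(fe-H)[0]))
print('pin top',tri(('w10',90,87),('top0',160+166/2.6-.3,170+78/2.6-.3)),'collar',atz('w10',117,91,.054))
r=.105
def F(a,s): return H+r*np.array([-np.cos(a),np.sin(a)])+s*np.array([np.sin(a),np.cos(a)])
S=[(2.1,.05)]+[(a,.017) for a in np.arange(2.1,-.01,-.15)]+[(0,.0135)]
plan((*F(2.1,.06),.2365,180))
for a,s in S:
    p=F(a,s); b=F(2.1,.06); print(round(a,2),p, 'rel tool', -(p-b))
```

```text
eye [ 0.6826 -0.0805] edge [ 0.6434 -0.0923] hinge [ 0.5819 -0.2208] low eye [ 0.4153 -0.2074] lug corners [ 0.4383 -0.1913] [ 0.4392 -0.2503] [ 0.393  -0.1903] [ 0.3961 -0.249 ]
0.17382340942738506 exp 0.17340126873814965
a0 via eye 2.2768931757050535 via edge 1.9668971897551062
pin top [0.6349 0.2691 0.0877] collar [0.6282 0.27   0.054 ]
yaw -179.98 pos [0.4708 0.3571 0.2365] tooly [ 0.001  0.    -1.   ] j [ 0.52  0.4  -0.07  1.1  -0.   -1.05] t 24.675
[-0.2213 -0.      0.5228] 0.0
2.1 [ 0.6837 -0.1606] rel tool [ 0.0086 -0.005 ]
2.1 [ 0.6552 -0.1439] rel tool [ 0.0371 -0.0217]
1.95 [ 0.6422 -0.1348] rel tool [ 0.0501 -0.0309]
1.8 [ 0.6279 -0.1276] rel tool [ 0.0644 -0.038 ]
1.65 [ 0.6128 -0.1227] rel tool [ 0.0795 -0.043 ]
1.5 [ 0.597  -0.1201] rel tool [ 0.0953 -0.0456]
1.35 [ 0.5811 -0.1198] rel tool [ 0.1112 -0.0458]
1.2 [ 0.5653 -0.122 ] rel tool [ 0.127  -0.0437]
1.05 [ 0.55   -0.1265] rel tool [ 0.1423 -0.0392]
0.9 [ 0.5355 -0.1332] rel tool [ 0.1568 -0.0325]
0.75 [ 0.5223 -0.142 ] rel tool [ 0.17   -0.0237]
0.6 [ 0.5104 -0.1527] rel tool [ 0.1819 -0.013 ]
0.45 [ 0.5003 -0.165 ] rel tool [ 0.192  -0.0006]
0.3 [ 0.4922 -0.1787] rel tool [0.2001 0.0131]
0.15 [ 0.4862 -0.1935] rel tool [0.2061 0.0278]
0.0 [ 0.4825 -0.209 ] rel tool [0.2098 0.0433]
0 [ 0.4825 -0.2125] rel tool [0.2098 0.0468]
```

```bash
python3 -m creep '[[-0.03,0,0.06,0,1],[-0.06,0,0.12,0,1],[-0.09,0,0.18,0,1],[-0.11,0,0.24,0,1],[-0.14,0,0.3,0,1],[-0.16,0,0.36,0,1],[-0.18,0,0.42,0,1],[-0.2,0,0.48,0,1],[-0.221,0,0.523,0,1],[-0.221,0,0.523,0,1],[-0.221,0.06,0.523,0,1],[-0.221,0.12,0.523,0,1],[-0.221,0.17,0.523,0,1],[-0.221,0.206,0.523,0,1],[-0.221,0.206,0.523,0,1],[-0.221,0.206,0.523,0,1]]' 40
python3 - <<'E'
from h import *
snap('top','t11'); plan((.6552,-.1439,.03,180),(.4825,-.2125,.03,180))
E
```

```text
time_s: 26.68
position: [0.6923, -0.1654, 0.0312]
tool_rot: [-0.001, 0.0, -0.707, 0.707]
ft_force: [-0.0, -0.9, 1.5]
gripper_width: -0.004
yaw -179.95 pos [ 0.6931 -0.1658  0.0322] tooly [ 0.002 -0.001 -1.   ] j [-0.34  0.79  0.06  0.84  0.   -1.91] t 26.725
[ 0.0379  0.002  -0.022 ] 0.001
[0.2107 0.0017 0.0465] 0.001
```

```bash
python3 -m creep '[[0.015,0,-0.009,0,1],[0.028,0,-0.016,0,1],[0.037,0,-0.02,0,1],[0.044,0,-0.024,0,1],[0.05,0,-0.028,0,1],[0.057,0,-0.032,0,1],[0.064,0,-0.035,0,1],[0.072,0,-0.038,0,1],[0.08,0,-0.04,0,1],[0.087,0,-0.042,0,1],[0.095,0,-0.043,0,1],[0.103,0,-0.043,0,1],[0.111,0,-0.043,0,1],[0.119,0,-0.042,0,1],[0.127,0,-0.041,0,1],[0.135,0,-0.039,0,1],[0.142,0,-0.036,0,1],[0.15,0,-0.033,0,1],[0.157,0,-0.029,0,1],[0.157,0,-0.029,0,1]]'
python3 - <<'E'
from h import *
snap('top','t12');snap('wrist','w12');plan((.4825,-.2125,.03,180))
E
```

```text
time_s: 29.22
position: [0.5341, -0.1372, 0.0302]
tool_rot: [-0.0, -0.0, 0.707, -0.707]
ft_force: [0.1, 0.1, -0.2]
gripper_width: -0.0
yaw -179.99 pos [ 0.5349 -0.137   0.0303] tooly [ 0.  0. -1.] j [-0.38  0.54 -0.43  0.6   0.   -1.96] t 29.325
[0.0524 0.0003 0.0755] 0.0
```

```bash
python3 -m creep '[[0.007,0,0.004,0,1],[0.013,0,0.009,0,1],[0.019,0,0.014,0,1],[0.025,0,0.02,0,1],[0.03,0,0.026,0,1],[0.035,0,0.032,0,1],[0.039,0,0.039,0,1],[0.043,0,0.046,0,1],[0.046,0,0.053,0,1],[0.049,0,0.06,0,1],[0.051,0,0.066,0,1],[0.052,0,0.071,0,1],[0.052,0,0.074,0,1],[0.052,0,0.074,0,1]]'
python3 - <<'E'
from h import *
snap('top','t13');snap('wrist','w13');plan()
a=load('t13')[0][190:300,370:470,::-1]; b=load('w13')[0][:,:,::-1]
cv2.imwrite('pics/m13.png',np.hstack([cv2.resize(a,(400,440),interpolation=cv2.INTER_CUBIC)[:300],cv2.resize(b,(400,300))]))
E
```

```text
time_s: 31.08
position: [0.483, -0.2112, 0.0303]
tool_rot: [-0.0, 0.0, -0.707, 0.707]
ft_force: [-0.1, -0.1, -0.0]
gripper_width: 0.007
yaw -179.97 pos [ 0.483  -0.2109  0.0303] tooly [-0. -0. -1.] j [-0.55  0.51 -0.5   0.56 -0.   -2.12] t 31.175
```

View pics/m13.png

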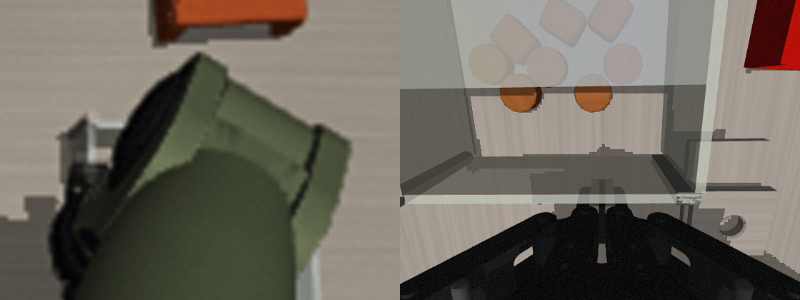

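The wrist view (right half) shows the flap almost shut across the mouth, with all 8 pieces well behind it. I'll keep pushing until contact.

```bash
python3 -m creep '[[0,0,0.002,0,1],[0,0,0.004,0,1],[0,0,0.006,0,1],[0,0,0.006,0,1],[0,0,0.006,0,1]]';  python3 -m creep '[[0,0,0.001,0,1],[0,0,0.002,0,1],[0,0,0.003,0,1],[0,0,0.003,0,1],[0,0,0.003,0,1]]'
```

```text
time_s: 31.8
position: [0.4828, -0.2127, 0.0302]
tool_rot: [0.001, -0.001, 0.71, -0.704]
ft_force: [1.3, 11.4, 6.4]
gripper_width: 0.003
time_s: 32.42
position: [0.4828, -0.2127, 0.0302]
tool_rot: [0.002, -0.001, 0.712, -0.702]
ft_force: [0.9, 20.3, 10.0]
gripper_width: -0.003
```

```bash
python3 -m creep '[[0,0,-0.02,0,1],[0,0,-0.05,0,1],[0,-0.06,-0.06,0,1],[0,-0.12,-0.06,0,1],[0.04,-0.17,-0.04,0,-1],[0.067,-0.17,-0.013,0,-1],[0.067,-0.17,-0.013,0,-1],[0.067,-0.17,-0.013,0,-1],[0.067,-0.17,-0.013,0,-1]]'
python3 - <<'E'
from h import *
snap('wrist','e1');plan()
E
python3 -m creep '[[0,0,-0.03,0,-1],[0,0,-0.06,0,-1],[0,0,-0.06,0,-1],[0,0,-0.06,0,-1],[0,0,-0.06,0,-1]]'
python3 - <<'E'
from h import *
snap('wrist','e2');snap('top','te');plan((.632,.27,.22,180),(.632,.27,.22,90))
E
```

```text
time_s: 33.55
position: [0.4162, -0.2063, 0.1997]
tool_rot: [0.0, -0.001, 0.707, -0.707]
ft_force: [0.0, -0.0, 0.8]
gripper_width: 0.998
yaw -179.9 pos [ 0.4163 -0.2063  0.1997] tooly [-0.001  0.001 -1.   ] j [-0.62  0.2  -0.45  0.92  0.   -2.19] t 33.6
time_s: 34.22
position: [0.4162, -0.1475, 0.2002]
tool_rot: [0.0, -0.0, -0.707, 0.707]
ft_force: [-0.3, -0.2, 0.7]
gripper_width: 1.004
yaw 179.97 pos [ 0.416  -0.1476  0.2002] tooly [-0. -0. -1.] j [-0.51  0.15 -0.51  0.91 -0.   -2.08] t 34.325
[-0.2158 -0.0198 -0.4176] -0.0
[-0.2158 -0.0198 -0.4176] 1.57
```

```bash
python3 -m creep '[[-0.03,0,-0.05,0,-1],[-0.06,0,-0.1,0,-1],[-0.09,0,-0.15,0,-1],[-0.12,0,-0.2,0,-1],[-0.15,0,-0.25,0,-1],[-0.18,0,-0.3,0,-1],[-0.21,0,-0.34,0,-1],[-0.216,0,-0.358,0,-1],[-0.216,0,-0.358,0,-1],[-0.216,0,-0.358,0,-1],[-0.216,0,-0.358,0,-1]]'
python3 - <<'E'
from h import *
snap('wrist','p1');plan()
E
python3 -m creep '[[0,0,-0.03,0,-1],[0,0,-0.06,0,-1],[0,0,-0.06,0,-1],[0,0,-0.06,0,-1],[0,0,-0.06,0,-1]]'
python3 - <<'E'
from h import *
snap('wrist','p2');plan()
T=[]
for f,p in(('e1',(.4155,-.207,.063)),('e2',(.4155,-.207,.063)),('p1',(.632,.27,.07)),('p2',(.632,.27,.07))):
    u,v=proj(f,p).round().astype(int); u=max(50,min(510,u)); v=max(38,min(382,v)); print(f,u-50,v-37)
    T.append(cv2.resize(load(f)[0][v-37:v+38,u-50:u+50,::-1],(400,300),interpolation=cv2.INTER_CUBIC))
cv2.imwrite('pics/m14.png',np.vstack([np.hstack(T[:2]),np.hstack(T[2:])]))
E
```

```text
time_s: 35.7
position: [0.6314, 0.2096, 0.2006]
tool_rot: [0.001, -0.0, -0.707, 0.707]
ft_force: [-0.4, -0.3, 0.6]
gripper_width: 0.998
yaw 179.93 pos [0.6315 0.2098 0.2007] tooly [ 0. -0. -1.] j [ 0.21  0.56  0.1   1.11 -0.   -1.36] t 35.75
time_s: 36.38
position: [0.6318, 0.2699, 0.2004]
tool_rot: [0.0, -0.0, -0.707, 0.707]
ft_force: [-0.4, -1.1, 0.5]
gripper_width: 0.997
yaw 179.94 pos [0.6319 0.27   0.2004] tooly [ 0. -0. -1.] j [ 0.3   0.61  0.17  1.14 -0.   -1.27] t 36.425
e1 231 159
e2 231 89
p1 230 226
p2 230 162
```

View pics/m14.png

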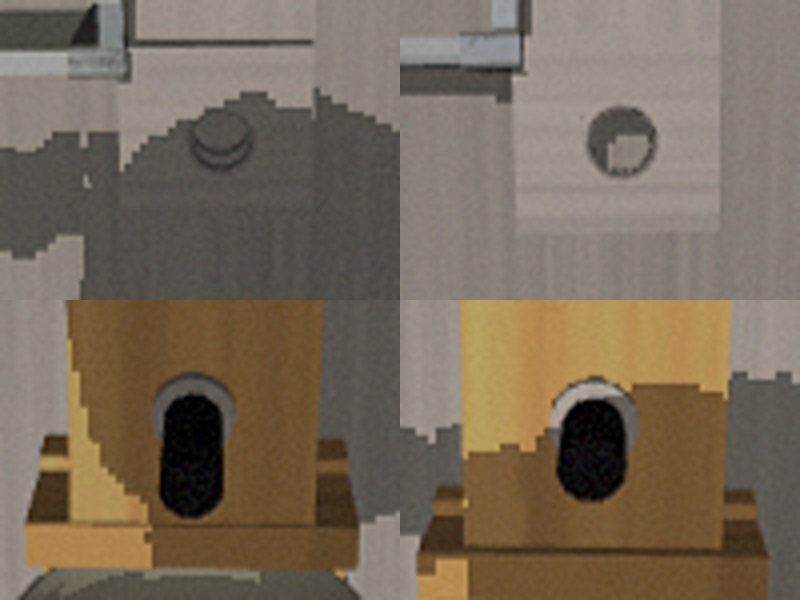

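Top row: eye centre at (221,140) and (221,143) within its tiles, with the lower hole visible aligned through it. Bottom row: the pin grip's top end at (191,187) and (190,168), and its collar centre at (193,112) and (194,122).

Run:
```python
from h import *
np.set_printoptions(precision=4,suppress=True)
f=lambda n,u0,v0,u,v:(n,u0+u/4-.4,v0+v/4-.4)
a,b=f('e1',231,159,221,140),f('e2',231,89,221,143)
print('eye',tri(a,b),atz(*a,.063),atz(*b,.063))
a,b=f('p1',230,226,191,187),f('p2',230,162,190,168)
print('pintop',tri(a,b),atz(*a,.092),atz(*b,.092))
a,b=f('p1',230,226,193,112),f('p2',230,162,194,122)
print('collar',tri(a,b),atz(*a,.054),atz(*b,.054))
plan((.6335,.27,.058,180))
```

```text
eye [ 0.4115 -0.2083  0.0606] [ 0.4114 -0.2089  0.063 ] [ 0.4116 -0.2084  0.063 ]
pintop [0.6342 0.2691 0.0893] [0.634  0.2678 0.092 ] [0.6343 0.2684 0.092 ]
collar [0.634  0.2688 0.0515] [0.6341 0.2677 0.054 ] [0.634  0.2682 0.054 ]
yaw 179.94 pos [0.6319 0.27   0.2004] tooly [ 0. -0. -1.] j [ 0.3   0.61  0.17  1.14 -0.   -1.27] t 36.425
[-0.0016  0.1424 -0.    ] -0.001
```

```bash
python3 -m creep '[[-0.002,0.05,0.002,0,-1],[-0.002,0.1,0.002,0,-1],[-0.002,0.13,0.002,0,-1],[-0.002,0.142,0.002,0,-1],[-0.002,0.142,0.002,0,-1],[-0.002,0.142,0.002,0,1],[-0.002,0.142,0.002,0,1],[-0.002,0.142,0.002,0,1],[-0.002,0.142,0.002,0,1],[-0.002,0.142,0.002,0,1],[-0.002,0.142,0.002,0,1],[-0.002,0.142,0.002,0,1],[-0.002,0.142,0.002,0,1]]' 40
python3 - <<'E'
from h import *
plan((.4115,-.2085,.17,180))
snap('wrist','g1')
E
```

```text
time_s: 38.05
position: [0.634, 0.2692, 0.0589]
tool_rot: [0.0, 0.0, 0.707, -0.707]
ft_force: [-1.5, -0.7, 5.0]
gripper_width: 0.151
yaw -179.98 pos [0.634  0.2692 0.0589] tooly [ 0.001  0.    -1.   ] j [ 0.29  0.72  0.    0.85  0.   -1.28] t 38.05
[ 0.2226 -0.1114  0.4776] 0.0
```

```bash
python3 -m creep '[[0,-0.03,0,0,1],[0,-0.07,0,0,1],[0,-0.11,0,0,1],[0,-0.11,0,0,1],[0.03,-0.11,0.05,0,1],[0.05,-0.11,0.1,0,1],[0.08,-0.11,0.15,0,1],[0.1,-0.11,0.2,0,1],[0.13,-0.11,0.25,0,1],[0.15,-0.11,0.3,0,1],[0.17,-0.11,0.35,0,1],[0.19,-0.11,0.4,0,1],[0.21,-0.11,0.45,0,1],[0.2225,-0.11,0.4766,0,1],[0.2225,-0.11,0.4766,0,1],[0.2225,-0.11,0.4766,0,1],[0.2225,-0.075,0.4766,0,1],[0.2225,-0.075,0.4766,0,1],[0.2225,-0.075,0.4766,0,1]]'
python3 - <<'E'
from h import *
snap('wrist','g2');snap('scene','sg2');snap('top','tg2')
plan((.4115,-.2074,.1,180))
T=[cv2.resize(load('g2')[0][100:400,80:480,::-1],(800,600),interpolation=cv2.INTER_CUBIC)]
cv2.imwrite('pics/m15.png',T[0])
im=load('g2')[0]; print(im[200:330:10,280:290:5].reshape(-1,6))
E
```

```text
time_s: 40.48
position: [0.4118, -0.2069, 0.1337]
tool_rot: [0.001, -0.001, 0.707, -0.707]
ft_force: [-0.2, -0.0, 0.9]
gripper_width: 0.15
yaw -179.94 pos [ 0.4122 -0.2077  0.1343] tooly [ 0.001 -0.001 -1.   ] j [-0.63  0.26 -0.56  0.75  0.   -2.2 ] t 40.625
[ 0.0008  0.0343 -0.0003] 0.001
[[ 98  93  88 104  98  91]
 [ 99  93  89  85  82  74]
 [ 61  57  54  79  73  72]
 [ 59  59  52  54  48  47]
 [ 56  54  53  61  57  52]
 [104  98  92 104 100  92]
 [  0   0   0   0   4   5]
 [ 16  18  18   9  18  16]
 [ 15  10  17   5   4   5]
 [  7   2   7   0   9   0]
 [  7   4   3   9   4  14]
 [ 12   4  10  11   5  19]
 [ 59  55  53  20  19  17]]
```

```bash
python3 -m creep '[[0,0.006,0,0,1],[0,0.011,0,0,1],[0,0.016,0,0,1],[0,0.02,0,0,1],[0,0.02,0,0,1]]'; python3 -m creep '[[0,0.003,0,0,1],[0,0.006,0,0,1],[0,0.009,0,0,1],[0,0.012,0,0,1],[0,0.012,0,0,1],[0,0.012,0,0,1]]'
```

```text
time_s: 41.25
position: [0.4111, -0.2074, 0.1129]
tool_rot: [-0.0, -0.0, 0.707, -0.707]
ft_force: [-0.9, -0.3, -0.3]
gripper_width: 0.151
time_s: 42.0
position: [0.4115, -0.2076, 0.1013]
tool_rot: [-0.0, 0.0, -0.707, 0.707]
ft_force: [-0.5, -0.0, 0.4]
gripper_width: 0.149
```

```bash
python3 -m creep '[[0,0.004,0,0,1],[0,0.008,0,0,1],[0,0.012,0,0,1],[0,0.016,0,0,1],[0,0.02,0,0,1],[0,0.024,0,0,1],[0,0.026,0,0,1],[0,0.026,0,0,1]]'; python3 -m creep '[[0,0.001,0,0,1],[0,0.002,0,0,1],[0,0.003,0,0,1],[0,0.004,0,0,1],[0,0.004,0,0,1]]'
python3 - <<'E'
from h import *
plan()
E
```

```text
time_s: 43.0
position: [0.4113, -0.2075, 0.0751]
tool_rot: [0.0, -0.0, 0.707, -0.707]
ft_force: [-0.1, -1.0, -1.2]
gripper_width: 0.15
time_s: 43.62
position: [0.4115, -0.2077, 0.0717]
tool_rot: [-0.0, 0.0, -0.707, 0.707]
ft_force: [-2.1, 0.3, 4.4]
gripper_width: 0.152
yaw -179.98 pos [ 0.4115 -0.2077  0.0717] tooly [ 0. -0. -1.] j [-0.63  0.35 -0.63  0.59 -0.   -2.2 ] t 43.625
```

The collar seated at the expected height (TCP 0.0717, 4 N up). Now release, retreat and check.

```bash
python3 -m creep '[[0,0,0,0,0.5],[0,0,0,0,0.2],[0,0,0,0,0],[0,0,0,0,0],[0,0,0,0,0],[0,-0.03,0,0,0],[0,-0.08,0,0,0],[0,-0.13,0,0,0],[0,-0.13,-0.06,0,0],[0,-0.13,-0.1,0,0],[0,-0.13,-0.1,0,0],[0,-0.13,-0.1,0,0]]'
python3 - <<'E'
from h import *
snap('wrist','f1')
E
python3 -m creep '[[0,0,-0.06,0,0],[0,-0.03,-0.12,0,0],[0,-0.03,-0.18,0,0],[0,-0.03,-0.23,0,0],[0,-0.03,-0.23,0,0],[0,-0.03,-0.23,0,0]]'
python3 - <<'E'
from h import *
snap('top','f2');snap('scene','f3');feeds('f2')
A=cv2.resize(load('f2')[0][130:300,130:470,::-1],(800,400),interpolation=cv2.INTER_CUBIC)[:,:]
w=load('f1')[0][:,:,::-1]
B=np.hstack([cv2.resize(w[0:210,150:430],(400,300)),cv2.resize(load('f3')[0][190:310,60:220,::-1],(400,300),interpolation=cv2.INTER_CUBIC)])
cv2.imwrite('pics/m16.png',np.vstack([cv2.resize(A,(800,300)),B]))
E
```

```text
time_s: 45.12
position: [0.4117, -0.108, 0.2014]
tool_rot: [-0.0, 0.0, -0.707, 0.707]
ft_force: [-0.4, 0.6, 0.0]
gripper_width: 0.501
time_s: 45.92
position: [0.4116, 0.1215, 0.231]
tool_rot: [0.0, 0.0, -0.707, 0.707]
ft_force: [-0.4, 0.1, -0.3]
gripper_width: 0.496
[427.7 177.8] 1212 [ 0.7314 -0.3471]
[  8.5 239.6] 1179 [0.5199 0.9227]
[ 20.8 279.3] 799 [0.4017 0.8717]
[409.7 232.9] 23 [ 0.5585 -0.2858]
[202.9 256.1] 290 [0.479  0.3345]
[406.7 240.9] 77 [ 0.5341 -0.2762]
[209.4 250.3] 36 [0.4968 0.3158]
[197.2 254.2] 23 [0.4845 0.3519]
[182.4 255.8] 48 [0.4788 0.396 ]
[405.6 254.8] 52 [ 0.492  -0.2714]
[410.8 261.4] 25 [ 0.4725 -0.2862]
[196.3 275.8] 61 [0.4199 0.3513]
[180.9 279.8] 51 [0.4075 0.3965]
[  4.8 313.4] 201 [0.3018 0.9067]
[  2.8 351.2] 159 [0.1949 0.8995]
```

View pics/m16.png

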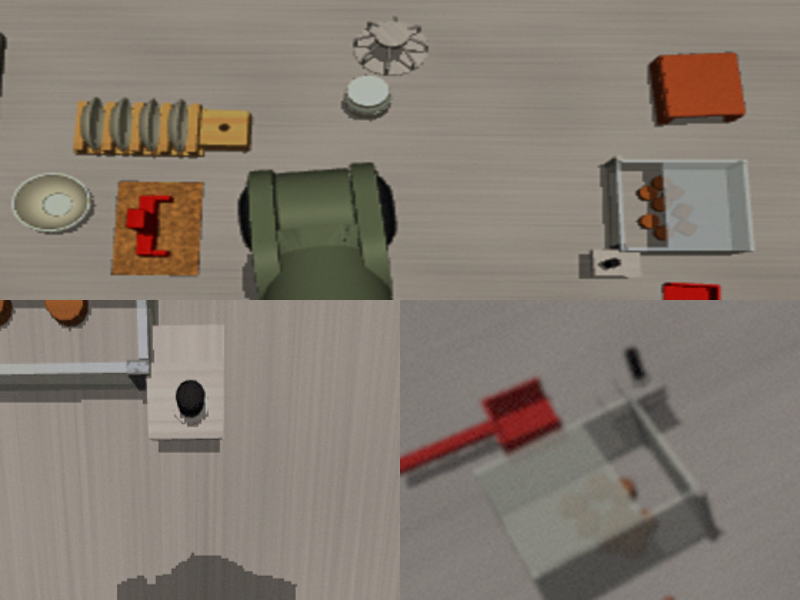

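The last check shows the flap shut and the pin upright in the eyes at (190,398). The sweeper is on its mat at (148,225), all pieces are behind the flap, and the bystanders look undisturbed. Handing in.

```bash
python3 -c "
from cell import finish_job; print(finish_job())"
```

```text
the job is handed in; nothing more can be done
None
```

I handed the job in at about 46 s of robot time, with every part done in the order asked. `finish_job` gives no verdict, so these are my own last checks:

- **Feed:** Eight pieces were present, and three sweeps put them all in the box. The last picture shows them behind the flap. I counted all eight one by one in the previous wrist view; the final picture is too coarse for an exact count.
- **Flap:** I pushed it against its stop until the force reached about 20 N. The two latch eyes then lined up in the wrist view.
- **Pin:** It went in with no contact force until the collar touched, at the height expected for the upper eye and with about 4 N. It stayed upright after release.
- **Sweeper:** It stands upright on the mat, within about 5 mm of the middle. My two measurements of the mat centre differed by about 5 mm in x, and I placed it between them.
- **Other things:** The lamp guard, scoop, jar, bowl and hide look undisturbed. I saw no sign of a piece being knocked aside.

Two early height readings of the latch eyes from the fixed cameras came out too low, probably because I read shadows, so I did not use them. The later wrist-camera reading came within 3 mm of the stated height.

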